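# Row up the relays and hover the cover plate over the chassis

### The arm

A 7-joint arm with a two-finger parallel gripper is mounted at the origin on the work surface. World frame = base frame: x ahead of the robot, y to its left, z up, the work surface at z = 0. Lengths are in m, angles in rad, forces in N, time in s.
With the tool pointing down it reaches from about 0.425 to 0.875 m from the base axis. Payload 4.7 kg.
Tool frame: the origin (TCP) lies on the mounting face of the last link; the fingertips stand 182 mm ahead of it and the grasp point (between the pads) lies 164 mm ahead of it; z points along the fingers, y is the direction in which the jaws open and shut (so a half turn about z gives the same grasp; the last joint's range is limited). The gripper opens to 87 mm and grips with 3 to 60 N. Pads are 19 mm wide; open, the fingers measure 117 mm over their backs; the gripper's body (75 mm by 190 mm) begins 51 mm behind the grasp point.
Start: joints at [1.217, 0.321, -0.07, 1.45, 0.023, 1.371, -0.057], TCP at [0.234, -0.607, 0.405] pointing down, gripper open.
Joint ranges: [-2.86, 2.86], [-0.3, 2.09], [-1.38, 1.24], [0.06, 2.45], [-1.56, 4.7], [0.09, 2.05], [-2.69, 2.69]. Speed limits (rad/s): [2.57, 2.57, 3.14, 3.14, 3.14, 3.14, 3.14].

### API

Orientations are given as a rotation vector (axis times angle).
In Python, from bench import ctrl gives the robot as it stands. The module is installed in compiled form; this text tells all that it offers.
- The arm moves only by the tool play_rows, never from a script. Its argument "targets" is text: rows parted by semicolons, each of 7 numbers parted by spaces: the shift along the tool's x, y, z in cm, then the turn, a rotation vector about the tool's x, y, z in rad, then the opening, from -1 (shut) to 1 (fully open). In form: x y z ax ay az grip; .... A call has 1 to 20 rows; each row shifts and turns the pose as measured when the row begins, along the tool's axes as they then stand; what a row does not reach is not made up. A row lasts 1/8 s, in which the tool goes at most 62.5 mm and 10.7 degrees, less where a joint would pass 70% of its speed; a pose out of reach is approached as far as the arm can. A call is refused whole if a number of a shift passes 6.25 or a number of a turn 0.188, either way. A call with a gripper value outside its range is refused whole. The fingers move at their own pace and stop on an object; "newtons" is the grip in N (left out, the last holds). Time passes only in rows, so rows that do not move let the fingers close. It gives the time, the measured TCP pose, the force and the opening at its end, in the units of the state.
- ctrl.get_state(): the state, without advancing time (a new reading comes with each control period).
- ctrl.get_image(name): name is "scene" or "top" or "wrist"; returns a dict with "pixels" (420x560x3 uint8, blue, green, red), "depth" (420x560 float32, m along the optical axis (not along the pixel's ray), 0 where there is no reading), "intrinsics" (3x3 intrinsics, pixels), "k1" (the pictures are not rectified: a ray, as slopes to the right and down, at radius r is drawn at 1 + k1 r^2 times it, then the intrinsics apply), "R" (3x3) and "t" (3): a world point X has camera coordinates R X + t. Camera axes: x right, y down, z forward; pixel columns grow to the right and rows downward; lengths in m; the calibration is good to about 2 mm. A picture is of the moment at which its call begins.
- ctrl.close_job(): hands the job in, once; it reports no verdict.
The state is a dict: "time": time; "joint_positions": joint angles; "qd": joint speeds; "joint_torque": joint torques, N m; "position": TCP position; "tool_rot": TCP orientation; "ft_force": force on the tool from outside, world axes, zero at the start; "torque": the same for the moment, N m; "grip_width": opening from 0.0 (shut) to 1.0 (fully open).
Only numpy, scipy, OpenCV 4.12 (cv2) and the standard library are available. Lean on these libraries where they do the work, as an engineer would, in place of code of your own. Each camera call takes 0.05 s, during which the arm holds its last target.

### The job

Slide the three relay modules back along their lanes, without lifting them, until all three stand square against the white back rail in one straight row. Then pick up the aluminium cover plate by its black handle and finish while holding it still and level over the chassis, about 15 mm above the brass posts, touching neither posts nor relays, with its four corner holes lined up over the four threaded holes, ready for the screws. Do not set it down or let go at the end, do not knock the plate against the chassis, and leave the glue, cards, stapler and screw tray alone.

Things in the scene. Friction and masses are not known exactly. Their poses are not given: they have to be found in the camera images.
- chassis: Blue chassis fixed to the green bench, 124 (x) x 180 (y) mm, floor 4 mm thick, its -x side open and roughly facing the robot; origin at the centre of its underside, z up. White ribs (3 mm wide, tops 10 mm above the bench) along x bound three lanes 38 mm wide, centred on y = +41, 0, -41 mm. Brass posts, 16 mm across, 49 mm high above the bench, at x = +-48, y = +-77 mm.
- rail (a point): Middle of the top edge of the white back rail's face that looks to the robot: x = +36, y = 0 mm of the chassis, 28 mm above the bench. The rail closes the +x end of all three lanes, 128 mm long along y, 6 mm thick.
- cover: Loose aluminium plate, 124 (x) x 180 (y) x 4 mm, about 0.28 kg, flat on the bench; origin at the centre of its underside, z up. Corner holes 12 mm across at x = +-48, y = +-77 mm match the posts, either way round. In its middle a solid black handle bar, 50 long (x), 16 wide (y), from 4 to 36 mm above the underside: pinch it across its width from above.
- relay_left: Loose black relay module with orange top, 28 x 28 x 34 mm high, about 60 g, standing on the chassis floor (4 mm above the bench) in the +y lane (lane centre y = +41 mm of the chassis), short of the back rail and a little askew; origin at the centre of its underside. Against the rail its origin is at x = +22 mm of the chassis. Slides easily.
- relay_mid: Loose black relay module with green top, 28 x 28 x 34 mm high, about 60 g, standing on the chassis floor (4 mm above the bench) in the middle lane (lane centre y = 0 mm of the chassis), short of the back rail and a little askew; origin at the centre of its underside. Against the rail its origin is at x = +22 mm of the chassis. Slides easily.
- relay_right: Loose black relay module with red top, 28 x 28 x 34 mm high, about 60 g, standing on the chassis floor (4 mm above the bench) in the -y lane (lane centre y = -41 mm of the chassis), short of the back rail and a little askew; origin at the centre of its underside. Against the rail its origin is at x = +22 mm of the chassis. Slides easily.
- thread0 (a point): Centre of the threaded hole (5 mm, dark) in the top of the brass post at x = +48, y = +77 mm of the chassis, 49 mm above the bench.
- cover_hole0 (a point): Centre of the cover's 12 mm corner hole at x = +48, y = +77 mm of the cover, at its underside.
- thread1 (a point): Centre of the threaded hole (5 mm, dark) in the top of the brass post at x = +48, y = -77 mm of the chassis, 49 mm above the bench.
- cover_hole1 (a point): Centre of the cover's 12 mm corner hole at x = +48, y = -77 mm of the cover, at its underside.
- thread2 (a point): Centre of the threaded hole (5 mm, dark) in the top of the brass post at x = -48, y = -77 mm of the chassis, 49 mm above the bench.
- cover_hole2 (a point): Centre of the cover's 12 mm corner hole at x = -48, y = -77 mm of the cover, at its underside.
- thread3 (a point): Centre of the threaded hole (5 mm, dark) in the top of the brass post at x = -48, y = +77 mm of the chassis, 49 mm above the bench.
- cover_hole3 (a point): Centre of the cover's 12 mm corner hole at x = -48, y = +77 mm of the cover, at its underside.
- glue: Bystander: white glue bottle with blue cap, 34 mm across, 130 mm high, standing; origin at the centre of its foot.
- cards: Bystander: stack of brown cards, 70 (x) x 100 (y) x 63 mm high; origin at the centre of its underside.
- stapler: Bystander: grey and black stapler, 36 (x) x 150 (y) x 56 mm high; origin at the centre of its underside.
- screw_tray: Bystander: white open tray with steel screws, 90 (x) x 140 (y) x 22 mm high; origin at the centre of its underside.
There are look-alikes about, which are no part of the job. Of the things shaped like the cover, the aluminium one is meant.

How it is judged:
On the way, in this order (a step that is already met when the one before it is completed fails the run):
1. the three relays stand in a row against the back rail (x of each of relay_left, relay_mid, relay_right in the frame of chassis above 0.018 m and angle between the x axis of each of relay_left, relay_mid, relay_right and the x axis of chassis, either way round below 0.12 rad and angle between each of relay_left, relay_mid, relay_right's own z axis and vertical below 0.1 rad and y of relay_left in the frame of chassis between 0.032 and 0.05 m and y of relay_mid in the frame of chassis between -0.009 and 0.009 m and y of relay_right in the frame of chassis between -0.05 and -0.032 m and linear speed of each of relay_left, relay_mid, relay_right below 0.02 m/s), for 0.2 s.
2. the cover is lifted off the bench by the gripper (height (world z) of cover above 0.03 m and contact force between the fingers and cover above 1 N), for 0.2 s.
At the end, for the whole second after the job is handed in: Relays upright in their lanes, within 4 mm of the back rail and 0.12 rad of square; cover held in the gripper, still, level within 0.07 rad, underside 5 to 30 mm above the post tops, touching no chassis or relay, each hole within 5 mm horizontally of a threaded hole (either way round) (x of each of relay_left, relay_mid, relay_right in the frame of chassis above 0.018 m and angle between the x axis of each of relay_left, relay_mid, relay_right and the x axis of chassis, either way round below 0.12 rad and angle between each of relay_left, relay_mid, relay_right's own z axis and vertical below 0.1 rad and y of relay_left in the frame of chassis between 0.032 and 0.05 m and y of relay_mid in the frame of chassis between -0.009 and 0.009 m and y of relay_right in the frame of chassis between -0.05 and -0.032 m and ((horizontal distance between cover_hole0 and thread0 below 0.005 m and horizontal distance between cover_hole1 and thread1 below 0.005 m and horizontal distance between cover_hole2 and thread2 below 0.005 m and horizontal distance between cover_hole3 and thread3 below 0.005 m) or (horizontal distance between cover_hole0 and thread2 below 0.005 m and horizontal distance between cover_hole1 and thread3 below 0.005 m and horizontal distance between cover_hole2 and thread0 below 0.005 m and horizontal distance between cover_hole3 and thread1 below 0.005 m)) and height (world z) of cover between 0.054 and 0.079 m and angle between cover's own z axis and vertical below 0.07 rad and contact force between the fingers and cover above 1 N and contact force between cover and chassis below 0.1 N and contact force between cover and relay_left below 0.1 N and contact force between cover and relay_mid below 0.1 N and contact force between cover and relay_right below 0.1 N and linear speed of cover below 0.02 m/s and angular speed of cover below 0.15 rad/s); the arm keeps its last pose, push and grip.
It fails at once if a relay is lifted off the chassis floor or tipped over (z of any of relay_left, relay_mid, relay_right in the frame of chassis above 0.016 m or angle between any of relay_left, relay_mid, relay_right's own z axis and vertical above 0.6 rad).
It fails at once if the cover is knocked against the chassis (contact force between cover and chassis above 4 N).
It fails at once if a bystander is moved by more than 20 mm or tipped (distance of any of glue, cards, stapler, screw_tray from where it was at the start of the episode above 0.02 m or angle between any of glue, cards, stapler, screw_tray's own z axis and vertical above 0.3 rad).
It also fails if it takes over 58 s, if anything falls off the work surface, if the arm or the gripper's body presses on something with over 40 N, if the wrist force passes 120 N, or if a joint passes its speed limit or range.

## Working session

There is one attempt and no reset: what is moved stays moved. The work goes in short steps, Python scripts to look and compute and a tool call to move; the robot and the scene stay as the last step left them, time stands still between calls to the robot, and variables do not carry over. Pictures are saved under pics/ and viewed, and the job is handed in when it is done.

Besides the shell and the picture viewer there is one more tool, called after "Emit:" by a JSON object that holds its "api" and its "payload", one argument or row to a line. play_rows: Moves the arm, as the interface text tells. Its arguments: {"type":"object","properties":{"targets":{"type":"string"},"newtons":{"type":"number"}},"required":["targets"]}

```bash
mkdir -p pics; ls
python3 - <<'E'
from bench import ctrl
import cv2
s=ctrl.get_state(); print(s)
for n in ("scene","top","wrist"):
    im=ctrl.get_image(n); cv2.imwrite(f"pics/{n}0.png",im["pixels"]); print(n,im["intrinsics"],im["k1"],im["R"],im["t"])
    import pickle; pickle.dump(im,open(f"{n}0.pkl","wb"))
E
```

```text
pics
{'time': 0.0, 'joint_positions': array([ 1.21710709,  0.32187377, -0.07007705,  1.45164889,  0.02257241,
        1.37081614, -0.05691785]), 'qd': array([ 0.00059973,  0.00094897, -0.0013833 , -0.00161298, -0.00126389,
        0.00095317,  0.00154396]), 'joint_torque': array([-6.43280032e-05, -4.91282129e+01, -4.04140949e-01, -3.12525022e+01,
       -6.39184099e-02,  4.36723139e-02,  2.02231736e-04]), 'position': array([ 0.23361009, -0.60636067,  0.40364124]), 'tool_rot': array([-3.08674273e+00, -5.74120697e-01,  6.74769172e-04]), 'ft_force': array([ 0.42370212, -0.28414419, -0.06850486]), 'torque': array([0.00420348, 0.0359463 , 0.00163465]), 'grip_width': 0.9993329975894037}
scene [[445.44612156   0.         287.4909464 ]
 [  0.         445.44612156 214.35301986]
 [  0.           0.           1.        ]] -0.020168356218818084 [[-0.15783872  0.98746112 -0.00273523]
 [ 0.75461643  0.11883263 -0.64531609]
 [-0.63689951 -0.10391992 -0.76391077]] [ 0.00614152 -0.39930508  1.6413055 ]
top [[536.15031316   0.         292.9973129 ]
 [  0.         536.15031316 206.51418272]
 [  0.           0.           1.        ]] -0.16733005501614806 [[ 0.02656056 -0.99958694 -0.01097618]
 [-0.98344783 -0.02415987 -0.17957355]
 [ 0.1792342   0.01556407 -0.98368331]] [0.07634891 0.55157377 1.60410816]
wrist [[377.7613416    0.         280.75807879]
 [  0.         377.7613416  212.84182487]
 [  0.           0.           1.        ]] -0.017015217177033092 [[ 0.35895655 -0.93335218 -0.00197347]
 [-0.90440237 -0.34834377  0.24640003]
 [-0.23066545 -0.0866621  -0.9691662 ]] [-0.64860386 -0.02951984  0.39139367]
```

View pics/top0.png

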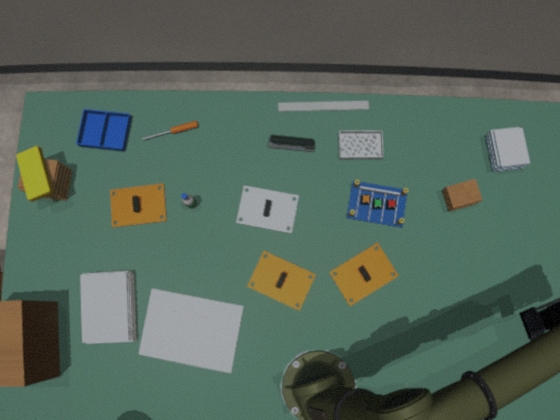

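View pics/scene0.png

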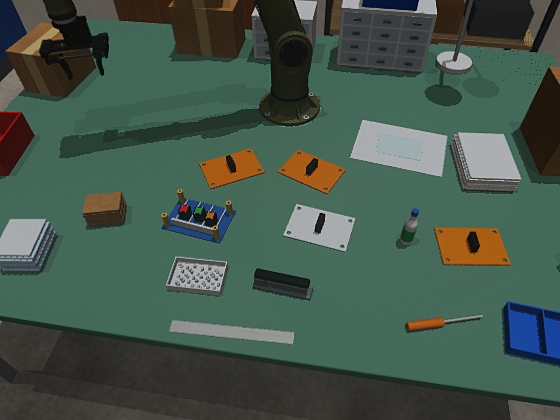

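View pics/wrist0.png

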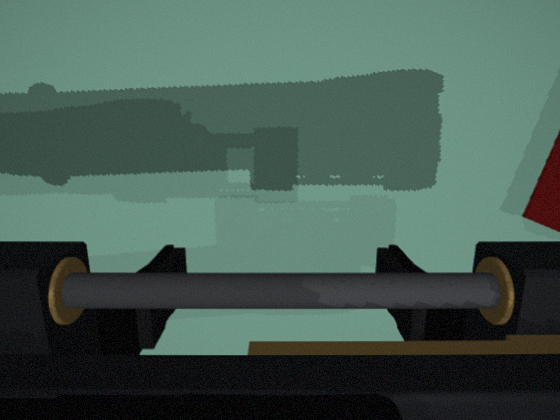

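```bash
cat > h.py <<'E'
import numpy as np, cv2
from bench import ctrl
from scipy.spatial.transform import Rotation as Ro
def rays(im,px):
    px=np.asarray(px,float).reshape(-1,1,2)
    u=cv2.undistortPoints(px,im["intrinsics"],np.array([im["k1"],0,0,0,0.]))[:,0]
    d=np.c_[u,np.ones(len(u))]@im["R"]
    c=-im["R"].T@im["t"]
    return c,d
def onplane(im,px,z):
    c,d=rays(im,px); return c+d*((z-c[2])/d[:,2])[:,None]
def proj(im,X):
    X=np.atleast_2d(X).astype(float)
    p,_=cv2.projectPoints(X,cv2.Rodrigues(im["R"])[0],im["t"],im["intrinsics"],np.array([im["k1"],0,0,0,0.]))
    return p[:,0]
def crop(im,c,w,h,s,name):
    x0=int(max(0,c[0]-w//2));y0=int(max(0,c[1]-h//2))
    p=im["pixels"][y0:y0+h,x0:x0+w]
    cv2.imwrite(name,cv2.resize(p,None,fx=s,fy=s,interpolation=cv2.INTER_CUBIC)); print(name,"origin",x0,y0,"scale",s)
E
python3 - <<'E'
from h import *
import pickle
t=pickle.load(open("top0.pkl","rb"));s=pickle.load(open("scene0.pkl","rb"))
crop(t,(378,204),80,60,10,"pics/t_ch.png"); crop(s,(198,215),100,75,8,"pics/s_ch.png")
crop(t,(268,209),80,60,8,"pics/t_cov.png")
print(onplane(t,[(378,204),(268,209),(362,145),(292,143),(188,200),(462,195)],0.0))
E
```

```text
pics/t_ch.png origin 338 174 scale 10
pics/s_ch.png origin 148 178 scale 8
pics/t_cov.png origin 228 179 scale 8
[[ 0.57343481 -0.17981726  0.        ]
 [ 0.54862659  0.17051823  0.        ]
 [ 0.76800308 -0.12834422  0.        ]
 [ 0.76891057  0.10006372  0.        ]
 [ 0.57161283  0.42942715  0.        ]
 [ 0.60995188 -0.45497294  0.        ]]
```

View pics/t_ch.png

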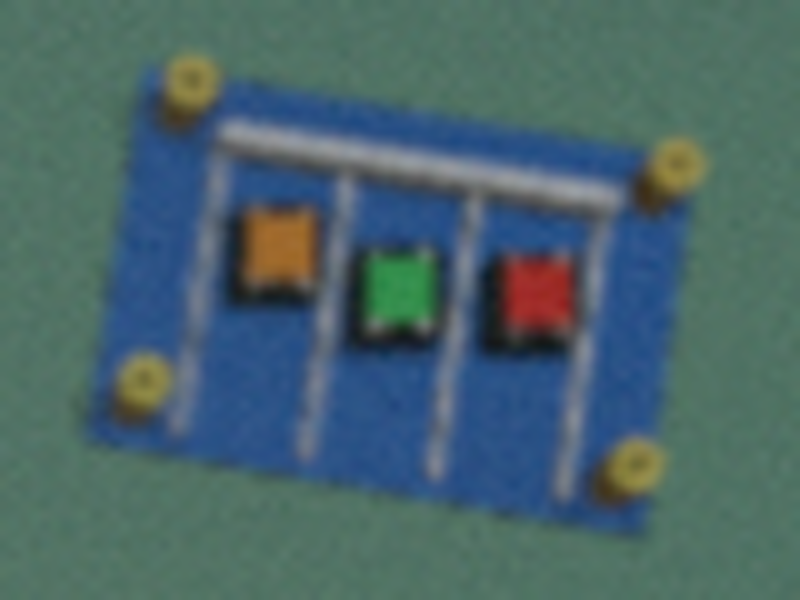

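View pics/s_ch.png

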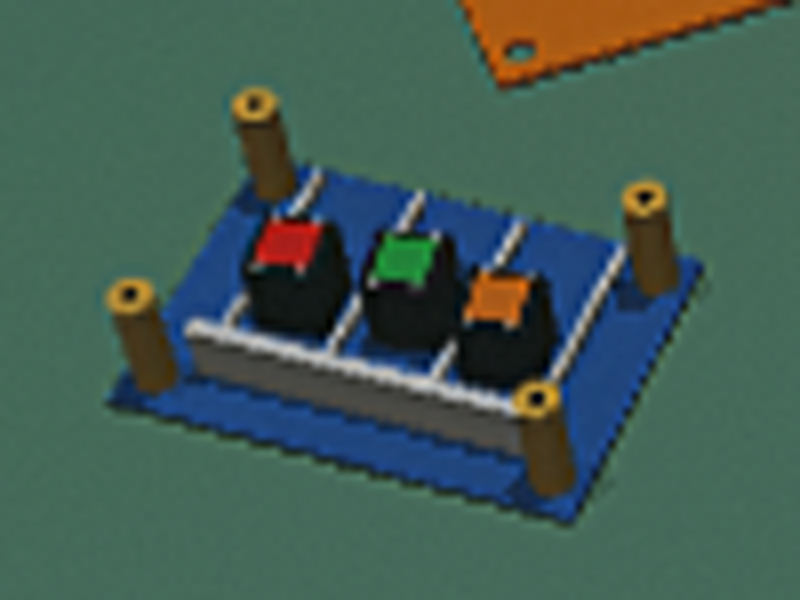

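View pics/t_cov.png

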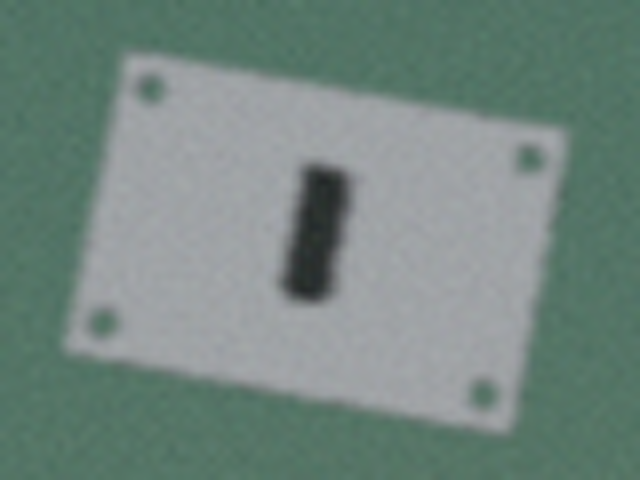

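The top crop shows the four post tops at about (357,182), (406,191), (402,220) and (352,212), with the orange, green and red relays short of the rail. Four things are shaped like the cover: a silver-grey plate at (268,209) and orange plates at (138,205), (282,281) and (364,274). The silver-grey one is the aluminium cover, and the crop confirms bare metal with a black handle and four holes.

```bash
cat >> h.py <<'E'
P=np.array([[48,77],[48,-77],[-48,-77],[-48,77.]])/1000
def fit2(model,meas):
    # rigid 2d fit
    mc=model.mean(0);qc=meas.mean(0)
    H=(model-mc).T@(meas-qc); a=np.arctan2(H[0,1]-H[1,0],H[0,0]+H[1,1])
    R=np.array([[np.cos(a),-np.sin(a)],[np.sin(a),np.cos(a)]])
    t=qc-R@mc; return t,a,np.linalg.norm(model@R.T+t-meas,axis=1)*1000
E
python3 - <<'E'
from h import *
import pickle
t=pickle.load(open("top0.pkl","rb"));s=pickle.load(open("scene0.pkl","rb"))
def up(o,sc,L): return [(o[0]+(a+.5)/sc-.5,o[1]+(b+.5)/sc-.5) for a,b in L]
pt=up((338,174),10,[(193,82),(678,165),(636,465),(144,381)])
ps=up((148,178),8,[(536,399),(130,295),(256,104),(644,197)])
for im,p in((t,pt),(s,ps)):
    q=onplane(im,p,.049)[:,:2]; print(q.round(4).tolist(), fit2(P,q))
# relay tops z=.038
r=onplane(t,up((338,174),10,[(279,247),(400,287),(537,292)]),.038); r2=onplane(s,up((148,178),8,[(497,298),(403,261),(288,242)]),.038)
print(r,r2)
for im,p in((t,up((228,179),8,[(150,89),(530,158),(482,394),(103,324)])),):
    q=onplane(im,p,.002)[:,:2]; print(q, fit2(P,q))
c,a,_=fit2(P,onplane(t,pt,.049)[:,:2])
R=np.array([[np.cos(a),-np.sin(a)],[np.sin(a),np.cos(a)]])
print(((r[:,:2]-c)@R*1000).round(1)); 
# depth checks
print("depth height", [(lambda c_d: (c_d[0]+c_d[1][0]*t["depth"][int(round(p[1])),int(round(p[0]))]))(rays(t,[p])).round(3) for p in [(268,209),(378,203),(366,198),(250,220)]])
E
```

```text
[[0.6331, -0.1066], [0.6105, -0.2589], [0.5154, -0.2447], [0.5381, -0.0918]] (array([ 0.5742681, -0.1754934]), np.float64(-0.14814644955442385), array([0.16381154, 0.22554865, 0.10629645, 0.42977133]))
[[0.6348, -0.1054], [0.612, -0.2577], [0.5172, -0.2427], [0.5395, -0.0915]] (array([ 0.5758523 , -0.17433849]), np.float64(-0.14868006190493313), array([0.15148525, 0.13136524, 0.683593  , 0.4981325 ]))
[[ 0.58347637 -0.13489966  0.038     ]
 [ 0.57169985 -0.17287887  0.038     ]
 [ 0.57118435 -0.21599101  0.038     ]] [[ 0.58455945 -0.13461632  0.038     ]
 [ 0.57308827 -0.17230606  0.038     ]
 [ 0.57082704 -0.21553766  0.038     ]]
[[0.60935548 0.24217   ]
 [0.58487245 0.08930081]
 [0.4895491  0.10573576]
 [0.51369858 0.25684034]] (array([0.5493689 , 0.17351173]), np.float64(-0.15943558908549266), array([0.4502094 , 0.65953287, 0.6592716 , 0.59426179]))
[[  3.1  41.5]
 [ -2.9   2.2]
 [  2.9 -40.5]]
depth height [array([0.541, 0.168, 0.042]), array([ 0.571, -0.176,  0.028]), array([ 0.585, -0.137,  0.035]), array([ 0.512,  0.227, -0.   ])]
```

Emit:
{"api": "play_rows", "payload": {
  "targets": "0 0 0 0 0 0.17 -1; 0 0 0 0 0 0.17 -1; 0 0 0 0 0 0.17 -1; 0 0 0 0 0 0 -1",
  "newtons": 20
}}

```text
time: 0.65
position: [0.2334, -0.6061, 0.4019]
tool_rot: [-3.128, 0.245, 0.004]
ft_force: [0.1, 0.8, -0.3]
grip_width: 0.629
```

```bash
cat >> h.py <<'E'
CH=np.array([0.575,-0.175]); CA=-0.148
def tgt(xc,yc,c=CH,a=CA):  # frame coords (mm) -> world
    R=np.array([[np.cos(a),-np.sin(a)],[np.sin(a),np.cos(a)]]); return c+R@(np.array([xc,yc])/1000)
def delta(world,yaw,tcpz):
    s=ctrl.get_state(); R=Ro.from_rotvec(s["tool_rot"]).as_matrix()
    Rt=np.array([[np.cos(yaw),np.sin(yaw),0],[np.sin(yaw),-np.cos(yaw),0],[0,0,-1]])
    print("t",round(float(s["time"]),2),"pos",s["position"].round(4),"shift cm",(R.T@(np.r_[world,tcpz]-s["position"])*100).round(2),"turn",Ro.from_matrix(R.T@Rt).as_rotvec().round(4),"F",s["ft_force"].round(1),"w",round(float(s["grip_width"]),3))
E
python3 - <<'E'
from h import *
delta(tgt(-40,-41),CA,0.30)
E
```

```text
t 0.65 pos [ 0.2334 -0.6061  0.4019] shift cm [ 23.09 -43.72  10.32] turn [-0.0043  0.0026 -0.0084] F [ 0.1  0.8 -0.3] w 0.629
```

Emit:
{"api": "play_rows", "payload": {
  "targets": "2.3 -4.4 0 0 0 0 -1; 2.3 -4.4 0 0 0 0 -1; 2.3 -4.4 0 0 0 0 -1; 2.3 -4.4 0 0 0 0 -1; 2.3 -4.4 0 0 0 0 -1; 2.3 -4.4 1 0 0 0 -1; 2.3 -4.4 2 0 0 0 -1; 2.3 -4.4 3 0 0 0 -1; 2.3 -4.4 2 0 0 0 -1; 2.3 -4.1 2 0 0 0 -1; 0 0 0 0 0 0 -1"
}}

```text
time: 2.02
position: [0.5301, -0.1929, 0.2988]
tool_rot: [-3.133, 0.185, 0.002]
ft_force: [-0.7, -0.2, 0.6]
grip_width: -0.002
```

Run:
```python
from h import *
delta(tgt(-40,-41),CA,0.20)
w=ctrl.get_image("wrist"); cv2.imwrite("pics/w1.png",w["pixels"])
t=ctrl.get_image("top"); cv2.imwrite("pics/t1.png",t["pixels"]); s=ctrl.get_image("scene"); crop(s,(198,205),130,98,6,"pics/s1.png")
```

```text
t 2.02 pos [ 0.5301 -0.1929  0.2988] shift cm [0.15 1.69 9.87] turn [-0.0025  0.0017  0.0301] F [-0.7 -0.2  0.6] w -0.002
pics/s1.png origin 133 156 scale 6
```

View pics/w1.png

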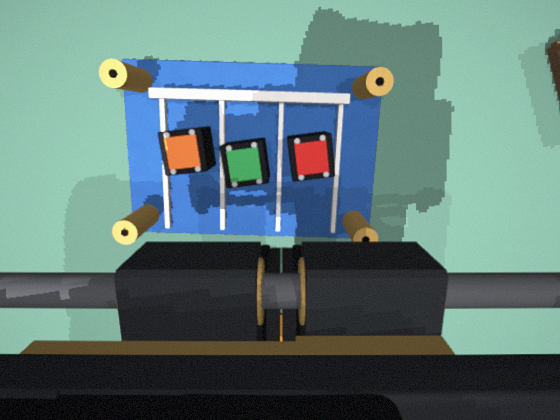

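View pics/s1.png

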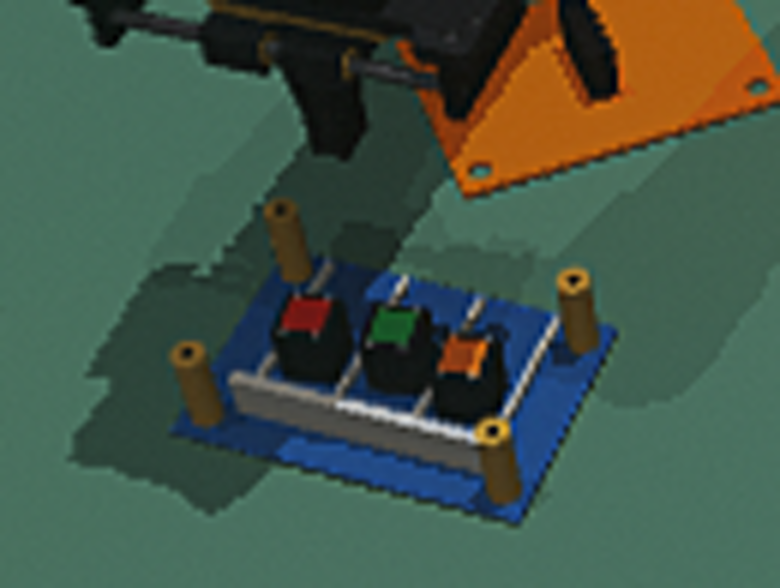

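The wrist view shows all four threaded holes, at about (113,74), (380,81), (366,239) and (125,232). The red relay is at (311,158), in the right lane.

Run:
```python
from h import *
w=ctrl.get_image("wrist")
q=onplane(w,[(112.5,73.5),(380,81),(366.5,239),(125,232)],.049)[:,:2]; print(q.round(4),fit2(P,q))
g=cv2.cvtColor(w["pixels"],cv2.COLOR_BGR2HSV)
c,a,_=fit2(P,q); R=np.array([[np.cos(a),-np.sin(a)],[np.sin(a),np.cos(a)]])
for n,lo,hi in(("or",(5,150,100),(20,255,255)),("gr",(50,130,60),(75,255,255)),("re",(0,180,80),(4,255,255))):
    m=cv2.inRange(g,lo,hi); m[245:]=0
    m[:100]=0;m[:,:150]=0; m[:,350:]=0
    cs,_=cv2.findContours(m,cv2.RETR_EXTERNAL,cv2.CHAIN_APPROX_NONE); k=max(cs,key=cv2.contourArea); b=onplane(w,cv2.boxPoints(cv2.minAreaRect(k)),.038)[:,:2]
    b=(b-c)@R; e=b[1]-b[0]; print(n,cv2.contourArea(k),(b.mean(0)*1000).round(1),np.round((np.arctan2(e[1],e[0])+np.pi/4)%(np.pi/2)-np.pi/4,3))
```

```text
[[ 0.6326 -0.1127]
 [ 0.6081 -0.2677]
 [ 0.5118 -0.2525]
 [ 0.5367 -0.098 ]] (array([ 0.57231646, -0.18271462]), np.float64(-0.15698114979585331), array([1.69096025, 1.46148979, 1.64939584, 1.22516061]))
or 674.0 [ 3.  47.3] 0.217
gr 934.5 [-4.2  9.9] 0.19
re 896.0 [  2.2 -33.2] 0.144
```

The arm was still settling between those two pictures, so I mixed pixels from different poses. I'll redo this with one fresh picture.

Run:
```python
from h import *
import pickle
w=ctrl.get_image("wrist"); cv2.imwrite("pics/w2.png",w["pixels"]); pickle.dump(w,open("w2.pkl","wb"))
delta(tgt(-40,-41),CA,0.20)
g=cv2.cvtColor(w["pixels"],cv2.COLOR_BGR2HSV)
# posts tops: bright brass
m=cv2.inRange(g,(18,90,130),(32,255,255)); m[262:]=0
cs,_=cv2.findContours(m,cv2.RETR_EXTERNAL,cv2.CHAIN_APPROX_NONE)
for k in cs:
    if cv2.contourArea(k)>60: print(cv2.contourArea(k),cv2.minEnclosingCircle(k))
```

```text
t 2.27 pos [ 0.5282 -0.1996  0.3012] shift cm [ 0.24  0.96 10.12] turn [ 0.0019 -0.0015  0.017 ] F [ 0.1 -0.5 -0.5] w 0.002
231.5 ((352.5, 236.0), 12.175895690917969)
441.0 ((114.01648712158203, 232.45603942871094), 12.816190719604492)
285.5 ((159.23854064941406, 153.36253356933594), 16.08359718322754)
580.0 ((362.82257080078125, 79.69355010986328), 14.5823392868042)
582.0 ((99.5, 75.5), 14.916534423828125)
```

View pics/w2.png

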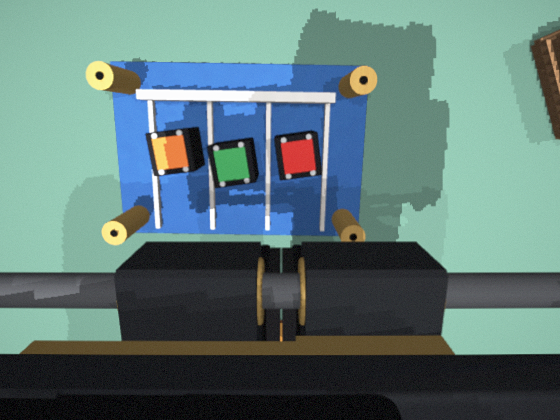

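The settled wrist view has the threaded holes at (99.5,75.5), (364,80), (353,237) and (113.5,233), with the relays at (169,153), (232,163) and (297,157).

Run:
```python
from h import *
import pickle
w=pickle.load(open("w2.pkl","rb"))
q=onplane(w,[(99.5,75.5),(364,80),(353,237),(113.5,233)],.049)[:,:2]; print(q.round(4),fit2(P,q))
c,a,_=fit2(P,q); R=np.array([[np.cos(a),-np.sin(a)],[np.sin(a),np.cos(a)]])
print(((onplane(w,[(170,153),(232.5,164),(298,157)],.038)[:,:2]-c)@R*1000).round(1))
```

```text
[[ 0.6327 -0.1056]
 [ 0.6097 -0.2593]
 [ 0.5141 -0.2447]
 [ 0.5371 -0.091 ]] (array([ 0.5734017 , -0.17514774]), np.float64(-0.1493145751900153), array([0.65698839, 0.93695218, 0.66963181, 0.93662711]))
[[  2.7  41.5]
 [ -3.7   1.4]
 [  1.6 -40.9]]
```

Emit:
{"api": "play_rows", "payload": {
  "targets": "0.2 0.5 2.5 0 0 0.01 -1; 0.1 0.4 2.5 0 0 0.01 -1; 0 0 2.5 0 0 0 -1; 0 0 1.5 0 0 0 -1; 0 0 0.5 0 0 0 -1; 0 0 0 0 0 0 -1"
}}

```text
time: 3.02
position: [0.5287, -0.218, 0.2084]
tool_rot: [3.123, -0.253, 0.014]
ft_force: [0.0, 0.0, 0.4]
grip_width: 0.008
```

```bash
sed -i 's/^CH=.*/CH=np.array([0.5742,-0.1752]); CA=-0.1485/' h.py
python3 - <<'E'
from h import *
delta(tgt(-40,-41),CA,0.198)
s=ctrl.get_image("scene"); crop(s,(198,205),130,98,6,"pics/s3.png")
delta(tgt(-40,-41),CA,0.198)
E
```

```text
t 3.02 pos [ 0.5287 -0.218   0.2084] shift cm [-0.16 -0.81  1.03] turn [ 0.0075 -0.0093 -0.0131] F [0.  0.  0.4] w 0.008
pics/s3.png origin 133 156 scale 6
t 3.08 pos [ 0.5289 -0.218   0.2087] shift cm [-0.18 -0.81  1.07] turn [ 0.0078 -0.01   -0.013 ] F [-0.3 -0.1  0.2] w 0.009
```

View pics/s3.png

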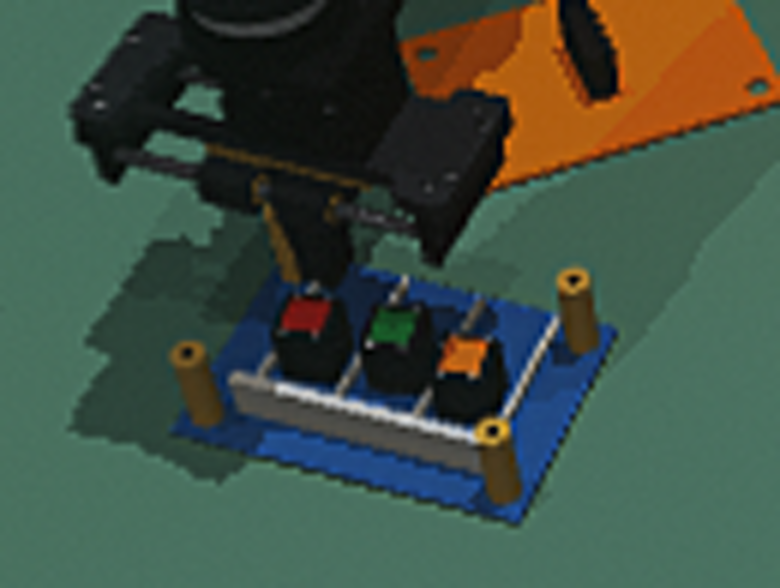

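Emit:
{"api": "play_rows", "payload": {
  "targets": "-0.1 -0.5 0.6 0.008 -0.01 -0.013 -1; 0 -0.2 0.3 0 0 0 -1; 0 0 0 0 0 0 -1; 0 0 0 0 0 0 -1"
}}

```text
time: 3.58
position: [0.5301, -0.2101, 0.2009]
tool_rot: [-3.133, 0.23, -0.004]
ft_force: [0.1, -0.2, 1.4]
grip_width: 0.005
```

Run:
```python
from h import *
delta(tgt(-40,-41),CA,0.198)
delta(tgt(-1.5,-41),CA,0.198)
```

```text
t 3.58 pos [ 0.5301 -0.2101  0.2009] shift cm [-0.15 -0.01  0.29] turn [-0.0002 -0.0023  0.002 ] F [ 0.1 -0.2  1.4] w 0.005
t 3.58 pos [ 0.5301 -0.2101  0.2009] shift cm [ 3.7 -0.   0.3] turn [-0.0002 -0.0023  0.002 ] F [ 0.1 -0.2  1.4] w 0.005
```

Emit:
{"api": "play_rows", "payload": {
  "targets": "0.5 0 0.1 0 0 0 -1; 0.5 0 0.1 0 0 0 -1; 0.5 0 0 0 0 0 -1; 0.5 0 0 0 0 0 -1; 0.5 0 0 0 0 0 -1; 0.4 0 0 0 0 0 -1; 0 0 0 0 0 0 -1"
}}

```text
time: 4.45
position: [0.5611, -0.2149, 0.1989]
tool_rot: [3.133, -0.23, 0.004]
ft_force: [0.0, 0.3, 0.8]
grip_width: 0.005
```

Run:
```python
from h import *
s=ctrl.get_image("scene"); crop(s,(198,205),130,98,6,"pics/s4.png")
w=ctrl.get_image("wrist"); cv2.imwrite("pics/w4.png",w["pixels"])
delta(tgt(-1.5,-41),CA,0.198)
```

```text
pics/s4.png origin 133 156 scale 6
t 4.55 pos [ 0.5608 -0.2149  0.1989] shift cm [ 0.59 -0.02  0.09] turn [-0.0001 -0.0022  0.0018] F [-0.4  0.1 -0.5] w 0.005
```

View pics/s4.png

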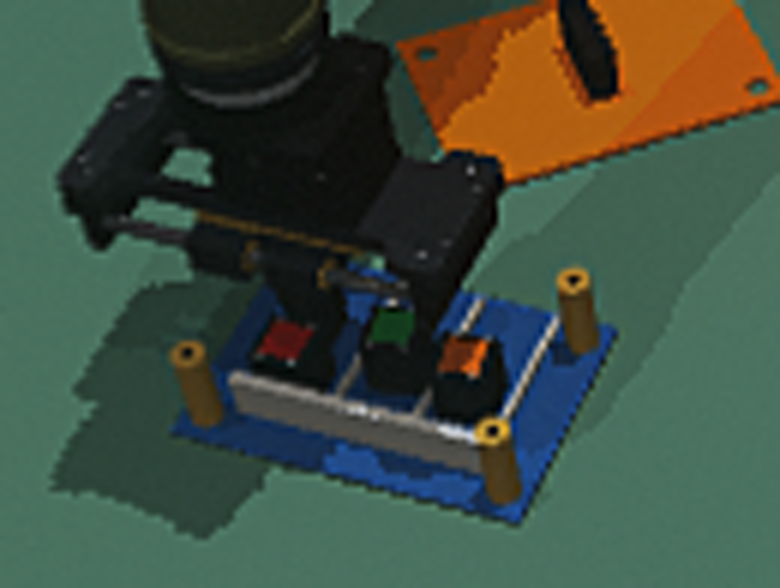

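View pics/w4.png

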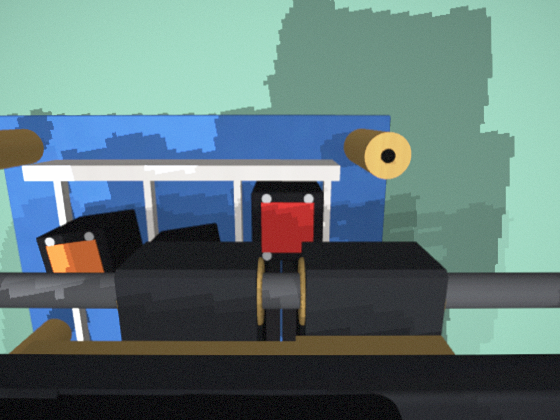

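The red relay is now squared by the fingers and close to the rail, its label at about (288,225) in the wrist view. I'll keep pushing gently.

Emit:
{"api": "play_rows", "payload": {
  "targets": "0.3 0 0 0 0 0 -1; 0.3 0 0 0 0 0 -1; 0.2 0 0 0 0 0 -1; 0.2 0 0 0 0 0 -1"
}}

```text
time: 5.05
position: [0.5667, -0.216, 0.198]
tool_rot: [-3.132, 0.232, 0.021]
ft_force: [-6.0, 0.7, 4.4]
grip_width: 0.002
```

Run:
```python
from h import *
delta(tgt(-1.5,-41),CA,0.198)
```

```text
t 5.05 pos [ 0.5667 -0.216   0.198 ] shift cm [-0.01 -0.04 -0.  ] turn [-0.0004  0.0134  0.0007] F [-6.   0.7  4.4] w 0.002
```

Emit:
{"api": "play_rows", "payload": {
  "targets": "-0.8 0 0 0 0.005 0 -1; -1 0 0 0 0.005 0 -1; -1 0 0 0 0 0 -1; -0.8 0 0 0 0 0 -1; 0 -0.8 0 0 0 0 -1; 0 -1 0 0 0 0 -1; 0 -1 0 0 0 0 -1; 0 -0.6 0 0 0 0 -1; 0 0 0 0 0 0 -1; 0 0 0 0 0 0 -1"
}}

```text
time: 6.3
position: [0.5353, -0.1732, 0.1987]
tool_rot: [-3.133, 0.229, -0.001]
ft_force: [-1.1, -0.7, -0.4]
grip_width: 0.009
```

Run:
```python
from h import *
delta(tgt(-40,0),CA,0.198)
w=ctrl.get_image("wrist"); cv2.imwrite("pics/w5.png",w["pixels"])
```

```text
t 6.3 pos [ 0.5353 -0.1732  0.1987] shift cm [-0.12 -0.38  0.07] turn [-0.0006 -0.0008  0.0027] F [-1.1 -0.7 -0.4] w 0.009
```

View pics/w5.png

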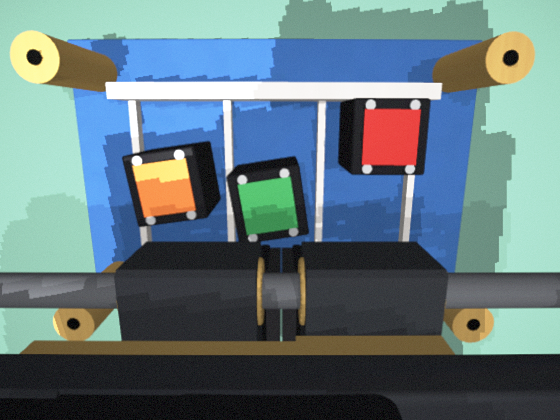

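The red relay stands square against the rail, at about (391,137). The green one at (268,206) is next and needs roughly 0.4 cm of sideways correction first.

Emit:
{"api": "play_rows", "payload": {
  "targets": "0 -0.3 0 0 0 0 -1; 0.3 0 0 0 0 0 -1; 0.5 0 0 0 0 0 -1; 0.5 0 0 0 0 0 -1; 0.5 0 0 0 0 0 -1; 0.5 0 0 0 0 0 -1; 0.5 0 0 0 0 0 -1; 0.3 0 0 0 0 0 -1; 0 0 0 0 0 0 -1"
}}

```text
time: 7.48
position: [0.5685, -0.176, 0.1985]
tool_rot: [-3.133, 0.232, -0.0]
ft_force: [-1.2, -0.3, 0.0]
grip_width: 0.004
```

Run:
```python
from h import *
delta(tgt(-1.5,0),CA,0.198)
```

```text
t 7.47 pos [ 0.5685 -0.176   0.1985] shift cm [ 0.4  -0.16  0.05] turn [-0.0005 -0.0002  0.0009] F [-1.2 -0.3  0. ] w 0.004
```

Emit:
{"api": "play_rows", "payload": {
  "targets": "0.3 0 0 0 0 0 -1; 0.3 0 0 0 0 0 -1; 0.2 0 0 0 0 0 -1; 0.2 0 0 0 0 0 -1"
}}

```text
time: 7.98
position: [0.5735, -0.1769, 0.1973]
tool_rot: [-3.131, 0.233, 0.03]
ft_force: [-5.9, 1.0, 4.2]
grip_width: 0.004
```

Run:
```python
from h import *
delta(tgt(-1.5,0),CA,0.198)
```

```text
t 7.97 pos [ 0.5735 -0.1769  0.1973] shift cm [-0.1  -0.17 -0.07] turn [-0.0003  0.0189  0.0001] F [-5.9  1.   4.2] w 0.004
```

Emit:
{"api": "play_rows", "payload": {
  "targets": "-0.8 0 0 0 0.008 0 -1; -1 0 0 0 0.008 0 -1; -1 0 0 0 0 0 -1; -0.8 0 0 0 0 0 -1; 0 -0.8 0 0 0 0 -1; 0 -1.1 0 0 0 0 -1; 0 -1.1 0 0 0 0 -1; 0 -0.8 0 0 0 0 -1; 0 -0.1 0 0 0 0 -1; 0 0 0 0 0 0 -1"
}}

```text
time: 9.22
position: [0.5427, -0.1286, 0.1981]
tool_rot: [-3.133, 0.23, -0.003]
ft_force: [-0.1, 0.0, -0.2]
grip_width: 0.008
```

Run:
```python
from h import *
delta(tgt(-40,41),CA,0.198)
w=ctrl.get_image("wrist"); cv2.imwrite("pics/w6.png",w["pixels"])
```

```text
t 9.22 pos [ 0.5427 -0.1286  0.1981] shift cm [-0.19  0.04  0.01] turn [-0.0007 -0.0017  0.0022] F [-0.1  0.  -0.2] w 0.008
```

View pics/w6.png

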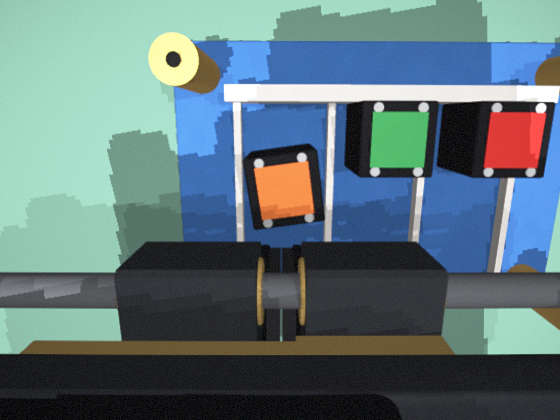

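Green at (400,140) and red at (514,140) stand square against the rail. Orange at (285,190) is straight ahead of the fingers.

Emit:
{"api": "play_rows", "payload": {
  "targets": "0.4 0 0 0 0 0 -1; 0.5 0 0 0 0 0 -1; 0.5 0 0 0 0 0 -1; 0.5 0 0 0 0 0 -1; 0.5 0 0 0 0 0 -1; 0.5 0 0 0 0 0 -1; 0.2 0 0 0 0 0 -1; 0 0 0 0 0 0 -1"
}}

```text
time: 10.28
position: [0.5755, -0.1349, 0.1978]
tool_rot: [-3.133, 0.233, -0.002]
ft_force: [-1.4, -0.2, 0.7]
grip_width: -0.0
```

Run:
```python
from h import *
delta(tgt(-1.5,41),CA,0.198)
```

```text
t 10.28 pos [ 0.5755 -0.1349  0.1978] shift cm [ 0.32 -0.09 -0.02] turn [-0.0005 -0.0012 -0.    ] F [-1.4 -0.2  0.7] w -0.0
```

Emit:
{"api": "play_rows", "payload": {
  "targets": "0.3 0 0 0 0 0 -1; 0.2 0 0 0 0 0 -1; 0.2 0 0 0 0 0 -1; 0.2 0 0 0 0 0 -1"
}}

```text
time: 10.78
position: [0.5794, -0.1353, 0.1966]
tool_rot: [-3.132, 0.233, 0.028]
ft_force: [-5.9, 1.4, 5.2]
grip_width: 0.007
```

Run:
```python
from h import *
delta(tgt(-1.5,41),CA,0.198)
```

```text
t 10.78 pos [ 0.5794 -0.1353  0.1966] shift cm [-0.08 -0.08 -0.14] turn [ 0.0004  0.0177 -0.0002] F [-5.9  1.4  5.2] w 0.007
```

Emit:
{"api": "play_rows", "payload": {
  "targets": "-0.8 0 0 0 0.008 0 -1; -1.2 0 0 0 0.008 0 -1; -1.2 0 0 0 0 0 -1; -0.8 0 -1 0 0 0 -1; 0 1 -2.5 0 0 0 -1; 0 1 -2.5 0 0 0 -1; 0 1 -2.5 0 0 0 -1; 0 0.5 -1 0 0 0 -1; 0 0 0 0 0 0 -1; 0 0 0 0 0 0 -1"
}}

```text
time: 12.02
position: [0.5297, -0.1632, 0.297]
tool_rot: [3.132, -0.231, 0.004]
ft_force: [0.2, -0.1, -0.4]
grip_width: 0.006
```

Run:
```python
from h import *
import pickle
delta(tgt(-40,0),CA,0.30)
w=ctrl.get_image("wrist"); cv2.imwrite("pics/w7.png",w["pixels"]); pickle.dump(w,open("w7.pkl","wb"))
```

```text
t 12.03 pos [ 0.5297 -0.1632  0.297 ] shift cm [ 0.58  0.53 -0.3 ] turn [ 0.0012 -0.0027  0.001 ] F [ 0.2 -0.1 -0.4] w 0.006
```

View pics/w7.png

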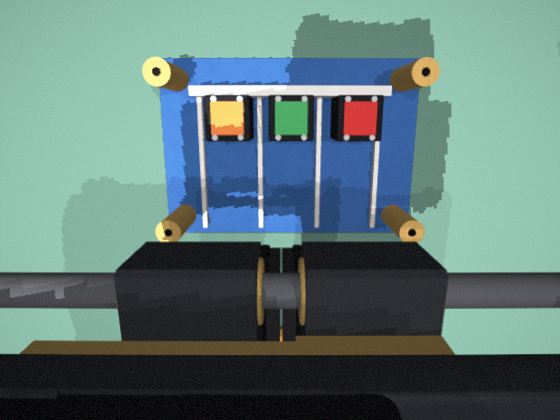

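All three relays stand in a row against the rail, with labels at (227,118), (291,118) and (360,118). The threaded holes are at (156,72), (426,72), (412,232.5) and (168,233).

Run:
```python
from h import *
import pickle
w=pickle.load(open("w7.pkl","rb"))
q=onplane(w,[(156,71.5),(426,72),(412,232.5),(168,232.5)],.049)[:,:2]; print(fit2(P,q))
c,a,_=fit2(P,q); R=np.array([[np.cos(a),-np.sin(a)],[np.sin(a),np.cos(a)]])
print(((onplane(w,[(227.5,118),(291,118),(360,118)],.038)[:,:2]-c)@R*1000).round(1))
COV=np.array([.5494,.1735])
delta(COV,-.1594,.30)
crop(w,(280,150),280,200,2.8,"pics/w7c.png")
```

```text
(array([ 0.57330788, -0.17539301]), np.float64(-0.14884961580934314), array([0.83884334, 0.76211231, 0.75438612, 0.74604823]))
[[ 22.3  38.9]
 [ 22.3  -0.4]
 [ 22.4 -43.1]]
t 12.07 pos [ 0.5297 -0.1632  0.2969] shift cm [ -2.99 -33.6   -0.36] turn [ 0.0011 -0.0025  0.012 ] F [-0.1 -0.  -0.3] w 0.002
pics/w7c.png origin 140 50 scale 2.8
```

View pics/w7c.png

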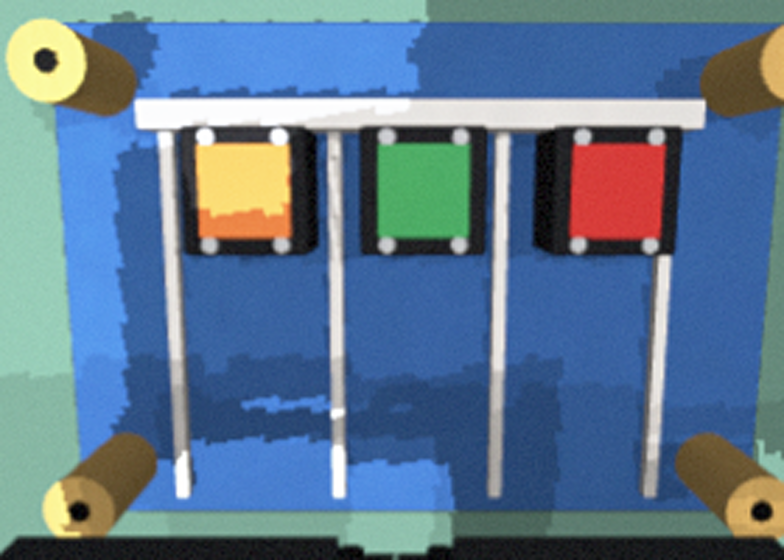

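Emit:
{"api": "play_rows", "payload": {
  "targets": "-0.5 -2.5 0 0 0 0 1; -1 -4.5 0 0 0 0 1; -1 -4.5 0 0 0 0 1; -1 -4.5 0 0 0 0 1; -1 -4.5 0 0 0 0 1; -1 -4.5 0 0 0 0 1; -1 -4 0 0 0 0 1; -1 -2.5 0 0 0 0.01 1; 0 -1.5 0 0 0 0 1; 0 0 0 0 0 0 1; 0 0 0 0 0 0 1"
}}

```text
time: 13.45
position: [0.5002, 0.1857, 0.287]
tool_rot: [3.132, -0.243, -0.021]
ft_force: [-0.8, -1.0, 0.4]
grip_width: 0.996
```

Run:
```python
from h import *
import pickle
COV=np.array([.5494,.1735])
delta(COV,-.1594,.30)
w=ctrl.get_image("wrist"); cv2.imwrite("pics/w8.png",w["pixels"]); pickle.dump(w,open("w8.pkl","wb"))
delta(COV,-.1594,.30)
```

```text
t 13.45 pos [0.5002 0.1857 0.287 ] shift cm [ 5.03  0.45 -1.37] turn [0.0016 0.013  0.0046] F [-0.8 -1.   0.4] w 0.996
t 13.5 pos [0.5003 0.1856 0.287 ] shift cm [ 5.02  0.43 -1.36] turn [0.0015 0.0129 0.0042] F [-0.3  0.2 -0.9] w 0.996
```

View pics/w8.png

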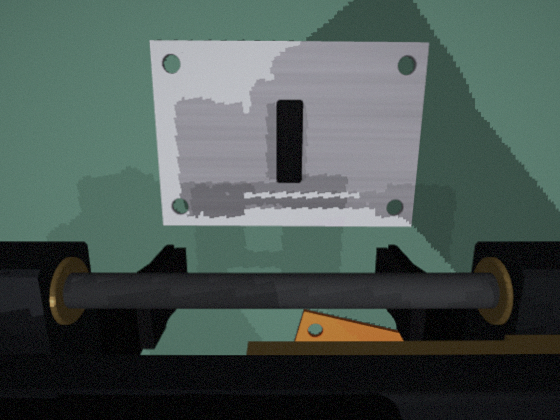

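The aluminium plate's holes are at about (171,63), (407,65), (395,207) and (180,205), with the black handle centred near (289,141). The orange look-alike is behind the fingers.

Run:
```python
from h import *
import pickle
w=pickle.load(open("w8.pkl","rb"))
for z in (.002,):
  q=onplane(w,[(171,63.5),(407,65),(395,207.5),(180,205.5)],z)[:,:2]; c,a,r=fit2(P,q); print(c,a,r)
q=onplane(w,[(277.5,100),(302,100),(301.5,182.5),(277,182.5)],.036)[:,:2]; print(q.mean(0),np.linalg.norm(q[0]-q[1]),np.linalg.norm(q[1]-q[2]))
delta(c,a,.20)
```

```text
[0.54776198 0.1731362 ] -0.16251387572338577 [1.16435183 1.13074664 1.31480255 1.00125117]
[0.54778999 0.17314498] 0.014423482857692382 0.04925301378611773
t 13.5 pos [0.5003 0.1856 0.287 ] shift cm [5.   0.48 8.64] turn [0.0015 0.0129 0.0073] F [-0.3  0.2 -0.9] w 0.996
```

Emit:
{"api": "play_rows", "payload": {
  "targets": "1.5 0.2 0 0 0.006 0.007 1; 2 0.2 0 0 0.006 0 1; 1.2 0 0 0 0 0 1; 0 0 0 0 0 0 1; 0 0 0 0 0 0 1"
}}

```text
time: 14.12
position: [0.5512, 0.1695, 0.2864]
tool_rot: [3.128, -0.265, 0.001]
ft_force: [1.2, 0.7, -0.8]
grip_width: 1.001
```

Run:
```python
from h import *
delta(np.array([.5478,.1732]),-.162,.192)
```

```text
t 14.12 pos [0.5512 0.1695 0.2864] shift cm [-0.4  -0.33  9.44] turn [ 0.0023 -0.0006 -0.007 ] F [ 1.2  0.7 -0.8] w 1.001
```

Emit:
{"api": "play_rows", "payload": {
  "targets": "-0.2 -0.2 1.5 0.002 0 -0.006 1; -0.1 -0.1 2 0 0 0 1; 0 0 2 0 0 0 1; 0 0 1.5 0 0 0 1; 0 0 0.7 0 0 0 1; 0 0 0 0 0 0 1; 0 0 0 0 0 0 1"
}}

```text
time: 15.0
position: [0.5457, 0.1751, 0.2044]
tool_rot: [3.131, -0.248, -0.002]
ft_force: [0.6, 0.1, -0.7]
grip_width: 1.002
```

Run:
```python
from h import *
delta(np.array([.5478,.1732]),-.162,.192)
```

```text
t 15.0 pos [0.5457 0.1751 0.2044] shift cm [0.24 0.15 1.24] turn [0.0005 0.0014 0.0042] F [ 0.6  0.1 -0.7] w 1.002
```

Emit:
{"api": "play_rows", "payload": {
  "targets": "0.15 0.1 0.6 0 0 0.004 1; 0 0 0.4 0 0 0 1; 0 0 0 0 0 0 1; 0 0 0 0 0 0 1"
}}

```text
time: 15.5
position: [0.5478, 0.1738, 0.195]
tool_rot: [-3.131, 0.255, -0.002]
ft_force: [0.1, -0.1, -0.5]
grip_width: 1.001
```

Run:
```python
from h import *
delta(np.array([.5478,.1732]),-.162,.192)
s=ctrl.get_image("scene"); crop(s,(318,205),130,98,6,"pics/s9.png")
w=ctrl.get_image("wrist"); cv2.imwrite("pics/w9.png",w["pixels"])
```

```text
t 15.5 pos [0.5478 0.1738 0.195 ] shift cm [0.01 0.06 0.3 ] turn [-0.0003 -0.001  -0.0006] F [ 0.1 -0.1 -0.5] w 1.001
pics/s9.png origin 253 156 scale 6
```

View pics/s9.png

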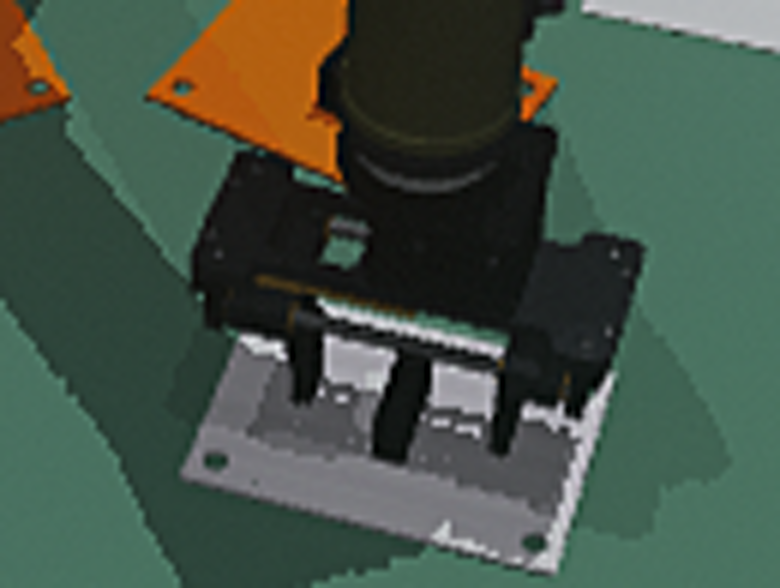

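View pics/w9.png

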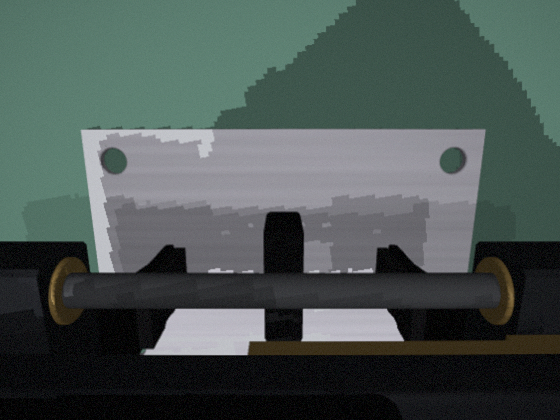

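The handle stands upright, centred between the open fingers, at (283,275) in the wrist view. I'll close a few mm lower.

Emit:
{"api": "play_rows", "payload": {
  "targets": "0 0 0.3 0 0 0 1; 0 0 0 0 0 0 -1; 0 0 0 0 0 0 -1; 0 0 0 0 0 0 -1; 0 0 0 0 0 0 -1; 0 0 0 0 0 0 -1; 0 0 0 0 0 0 -1; 0 0 0 0 0 0 -1",
  "newtons": 45
}}

```text
time: 16.6
position: [0.5479, 0.1739, 0.1921]
tool_rot: [-3.131, 0.255, -0.002]
ft_force: [0.2, 0.8, 1.1]
grip_width: 0.288
```

Run:
```python
from h import *
delta(np.array([.5478,.1732]),-.162,.192)
```

```text
t 16.6 pos [0.5479 0.1739 0.1921] shift cm [0.   0.07 0.01] turn [-0.0004 -0.0014 -0.0005] F [0.2 0.8 1.1] w 0.288
```

Emit:
{"api": "play_rows", "payload": {
  "targets": "0 0 0 0 0 0 -1; 0 0 0 0 0 0 -1; 0 0 0 0 0 0 -1; 0 0 0 0 0 0 -1"
}}

```text
time: 17.1
position: [0.5479, 0.1737, 0.1921]
tool_rot: [3.131, -0.255, 0.002]
ft_force: [0.1, -0.4, 0.1]
grip_width: 0.178
```

Run:
```python
from h import *
delta(np.array([.5478,.1732]),-.162,.192)
```

```text
t 17.1 pos [0.5479 0.1737 0.1921] shift cm [0.   0.05 0.01] turn [ 0.     -0.0014 -0.0004] F [ 0.1 -0.4  0.1] w 0.178
```

Emit:
{"api": "play_rows", "payload": {
  "targets": "0 0 -0.4 0 0 0 -1; 0 0 -0.8 0 0 0 -1; 0 0 -1.5 0 0 0 -1; 0 0 -1.8 0 0 0 -1; 0 0 -1.8 0 0 0 -1; 0 0 -1.8 0 0 0 -1; 0 0 -1.2 0 0 0 -1; 0 0 -0.6 0 0 0 -1; 0 0 0 0 0 0 -1; 0 0 0 0 0 0 -1"
}}

```text
time: 18.35
position: [0.5471, 0.1737, 0.298]
tool_rot: [3.131, -0.254, 0.001]
ft_force: [-0.6, -0.1, -3.1]
grip_width: 0.18
```

Run:
```python
from h import *
delta(CH,CA,.31)
s=ctrl.get_image("scene"); crop(s,(318,195),160,120,5,"pics/s10.png")
delta(CH,CA,.31)
```

```text
t 18.35 pos [0.5471 0.1737 0.298 ] shift cm [ 8.31 33.99 -1.18] turn [ 0.0006 -0.0008 -0.0137] F [-0.6 -0.1 -3.1] w 0.18
pics/s10.png origin 238 135 scale 5
t 18.4 pos [0.5471 0.1737 0.2979] shift cm [ 8.31 33.99 -1.19] turn [ 0.0005 -0.0007 -0.0137] F [ 0.4  0.  -3.2] w 0.179
```

View pics/s10.png

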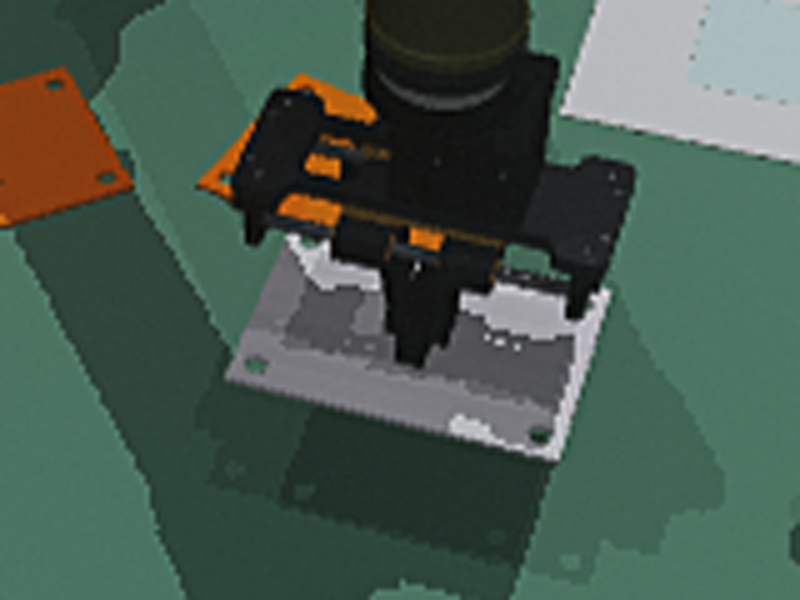

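The plate is held, about 106 mm up, and looks level: its front edge runs parallel to its shadow. I'll measure how it sits in the hand with the wrist camera.

Run:
```python
from h import *
import pickle
w=ctrl.get_image("wrist"); cv2.imwrite("pics/w10.png",w["pixels"]); pickle.dump(w,open("w10.pkl","wb"))
s=ctrl.get_image("scene"); pickle.dump(s,open("s10.pkl","wb")); crop(s,(318,195),80,60,10,"pics/s10b.png")
print(ctrl.get_state()["position"])
```

```text
pics/s10b.png origin 278 165 scale 10
[0.54711159 0.17366267 0.29787599]
```

View pics/w10.png

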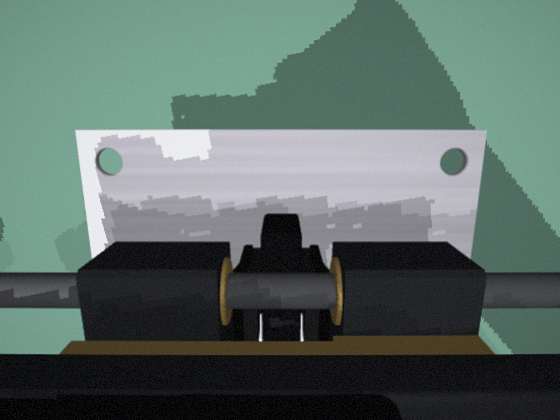

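View pics/s10b.png

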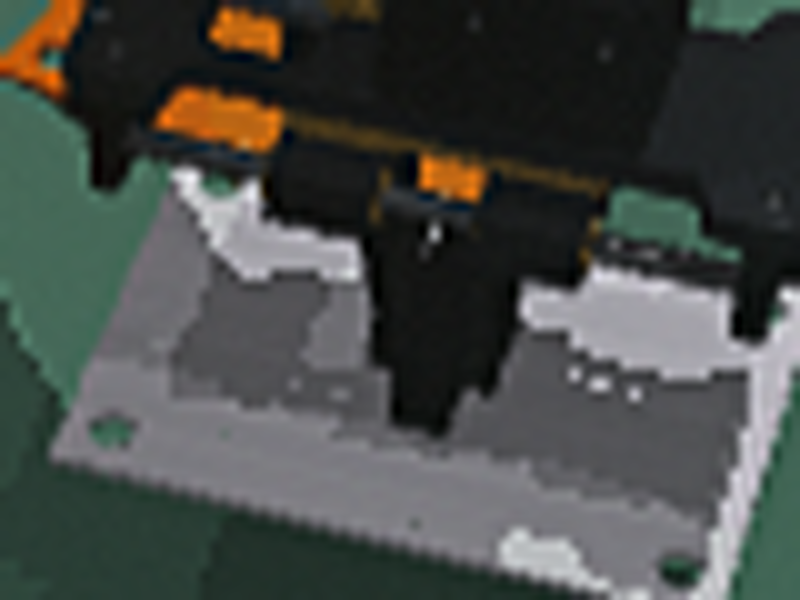

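Run:
```python
from h import *
import pickle
w=pickle.load(open("w10.pkl","rb")); s=ctrl.get_state(); R=Ro.from_rotvec(s["tool_rot"]).as_matrix()
for z in (.104,.108,.112):
    q=onplane(w,[(109.5,161),(453.5,161)],z); print(z,np.linalg.norm(q[0]-q[1]).round(4),((q-s["position"])@R*1000).round(1).tolist(), np.arctan2((q[0]-q[1])[0],-(q[0]-q[1])[1])+0)
# depth level check over plate in wrist: points
d=w["depth"]; c,_=rays(w,[(0,0)])
pts=[(110,190),(200,190),(380,190),(450,190),(110,140),(280,140),(450,140),(280,180),(150,230),(440,230)]
_,dd=rays(w,pts); X=np.array([c+dd[i]*d[p[1],p[0]] for i,p in enumerate(pts)])
T=(X-s["position"]); A=np.c_[X[:,:2]-X[:,:2].mean(0),np.ones(len(X))]; k,_,_,_=np.linalg.lstsq(A,X[:,2],rcond=None); print("plane slope,z",k, "resid",(A@k-X[:,2]).round(4))
sc=pickle.load(open("s10.pkl","rb"))
q=onplane(sc,[(278+112/10-.45,165+432/10-.45),(278+681/10-.45,165+570/10-.45)],.108);print(q,np.linalg.norm(q[0]-q[1]),((q-s["position"])@R*1000).round(1).tolist())
```

```text
0.104 0.1599 [[47.5, -80.2, 193.9], [47.4, 79.7, 193.9]] 2.9787289936071604
0.108 0.1563 [[47.9, -78.4, 189.9], [47.8, 77.9, 189.9]] 2.9787289936071595
0.112 0.1527 [[48.4, -76.6, 185.9], [48.3, 76.1, 185.9]] 2.9787289936071604
plane slope,z [-0.001534    0.00287744  0.11157992] resid [-0.0005 -0.0011  0.0007 -0.0001  0.0004  0.0008 -0.0009  0.0003  0.0003
  0.0001]
[[0.58407861 0.09081061 0.108     ]
 [0.6078153  0.24287253 0.108     ]] 0.15390340635407246 [[49.7, 75.7, 189.9], [48.6, -78.2, 189.9]]
```

Emit:
{"api": "play_rows", "payload": {
  "targets": "0.4 1.5 -0.2 0 0 0 -1; 0.7 3 0 0 0 -0.003 -1; 0.9 3.7 0 0 0 -0.003 -1; 0.9 3.7 0 0 0 -0.003 -1; 0.9 3.7 0 0 0 -0.003 -1; 0.9 3.7 0 0 0 0 -1; 0.9 3.7 0 0 0 0 -1; 0.9 3.5 0 0 0 0 -1; 0.7 2.5 0 0 0 0 -1; 0.4 1.5 0 0 0 0 -1; 0 0.6 0 0 0 0 -1; 0 0 0 0 0 0 -1; 0 0 0 0 0 0 -1"
}}

```text
time: 20.12
position: [0.5721, -0.1655, 0.2987]
tool_rot: [3.128, -0.242, -0.007]
ft_force: [0.5, 0.2, -2.9]
grip_width: 0.18
```

Run:
```python
from h import *
delta(CH,CA,.256)
```

```text
t 20.12 pos [ 0.5721 -0.1655  0.2987] shift cm [0.37 0.9  4.28] turn [ 0.0043  0.0039 -0.006 ] F [ 0.5  0.2 -2.9] w 0.18
```

Emit:
{"api": "play_rows", "payload": {
  "targets": "0.2 0.5 0.4 0.004 0.004 -0.006 -1; 0.1 0.3 0.6 0 0 0 -1; 0 0 0.6 0 0 0 -1; 0 0 0.3 0 0 0 -1; 0 0 0 0 0 0 -1; 0 0 0 0 0 0 -1"
}}

```text
time: 20.88
position: [0.5742, -0.1719, 0.2779]
tool_rot: [-3.132, 0.226, 0.001]
ft_force: [-0.1, -0.2, -3.3]
grip_width: 0.179
```

Run:
```python
from h import *
import pickle
delta(CH,CA,.256)
w=ctrl.get_image("wrist"); cv2.imwrite("pics/w11.png",w["pixels"]); pickle.dump(w,open("w11.pkl","wb"))
s=ctrl.get_image("scene"); pickle.dump(s,open("s11.pkl","wb")); crop(s,(198,205),110,82,7,"pics/s11.png")
delta(CH,CA,.256)
```

```text
t 20.88 pos [ 0.5742 -0.1719  0.2779] shift cm [0.05 0.33 2.19] turn [-0.001   0.0006  0.0044] F [-0.1 -0.2 -3.3] w 0.179
pics/s11.png origin 143 164 scale 7
t 20.98 pos [ 0.5742 -0.1719  0.278 ] shift cm [0.05 0.33 2.2 ] turn [-0.0009  0.0004  0.0044] F [ 0.5 -0.  -3. ] w 0.183
```

View pics/s11.png

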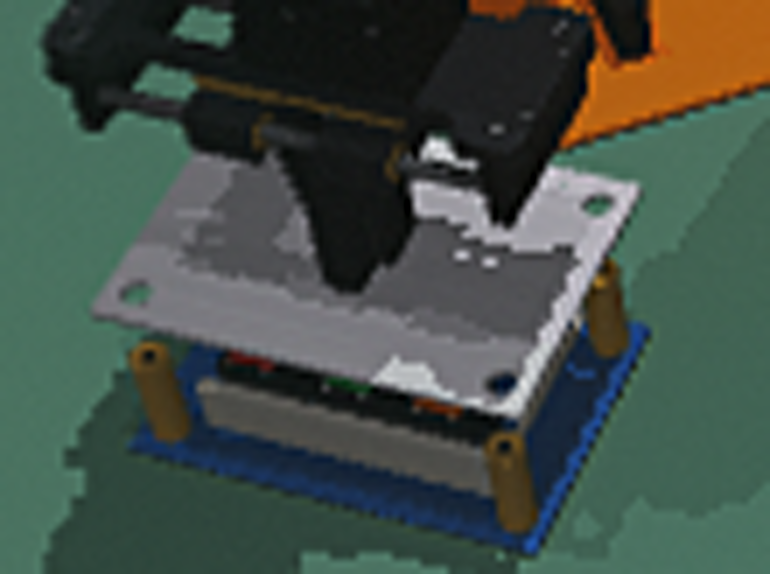

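View pics/w11.png

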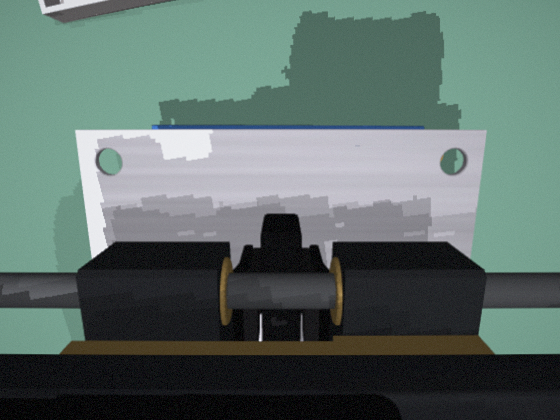

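Scene view: the plate holes are at crop (135,292), (501,383) and (597,204), and the front post tops at (151,356) and (505,446). The plate clears everything. I'll compare them in the same camera.

Run:
```python
from h import *
import pickle
s=pickle.load(open("s11.pkl","rb"))
f=lambda L:[(143+(a+.5)/7-.5,164+(b+.5)/7-.5) for a,b in L]
st=ctrl.get_state(); zt=st["position"][2]-.188
h=onplane(s,f([(501,383),(135,292),(597,204)]),zt)[:,:2]
hm,ha,r=fit2(P[[0,1,3]],h); print("cover",hm,ha,r)
p=onplane(s,f([(505,446),(151,356)]),.049)[:,:2]
pm,pa,r2=fit2(P[:2],p); print("chassis",pm,pa,r2)
R=Ro.from_rotvec(st["tool_rot"]).as_matrix()
print("needed shift tool cm",R.T@np.r_[pm-hm,0]*100,"yaw diff",pa-ha)
d=s["depth"];
```

```text
cover [ 0.57699362 -0.17042949] -0.14308777988136734 [0.3788807  0.11841922 0.26385523]
chassis [ 0.57551749 -0.17396315] -0.14696271766118657 [0.34263833 0.34263833]
needed shift tool cm [-9.53539093e-02  3.70896888e-01 -3.11145782e-04] yaw diff -0.003874937779819232
```

Emit:
{"api": "play_rows", "payload": {
  "targets": "0 0.2 0.2 0 0 0.004 -1; 0 0.1 0.5 0 0 0 -1; 0 0 0.5 0 0 0 -1; 0 0 0.4 0 0 0 -1; 0 0 0.1 0 0 0 -1; 0 0 0 0 0 0 -1; 0 0 0 0 0 0 -1"
}}

```text
time: 21.85
position: [0.5737, -0.1751, 0.2599]
tool_rot: [-3.132, 0.233, 0.0]
ft_force: [0.5, 0.0, -2.7]
grip_width: 0.18
```

Run:
```python
from h import *
import pickle
delta(CH,CA,.256)
w=ctrl.get_image("wrist"); cv2.imwrite("pics/w12.png",w["pixels"]); pickle.dump(w,open("w12.pkl","wb"))
s=ctrl.get_image("scene"); pickle.dump(s,open("s12.pkl","wb")); crop(s,(198,205),110,82,7,"pics/s12.png")
t=ctrl.get_image("top"); pickle.dump(t,open("t12.pkl","wb")); crop(t,(378,204),80,60,10,"pics/t12.png")
delta(CH,CA,.256)
```

```text
t 21.85 pos [ 0.5737 -0.1751  0.2599] shift cm [ 0.05 -0.    0.39] turn [-0.0009  0.0003 -0.    ] F [ 0.5  0.  -2.7] w 0.18
pics/s12.png origin 143 164 scale 7
pics/t12.png origin 338 174 scale 10
t 22.0 pos [ 0.5737 -0.1752  0.26  ] shift cm [ 0.05 -0.    0.4 ] turn [-0.0008  0.0001 -0.    ] F [-0.   0.1 -3.3] w 0.179
```

View pics/s12.png

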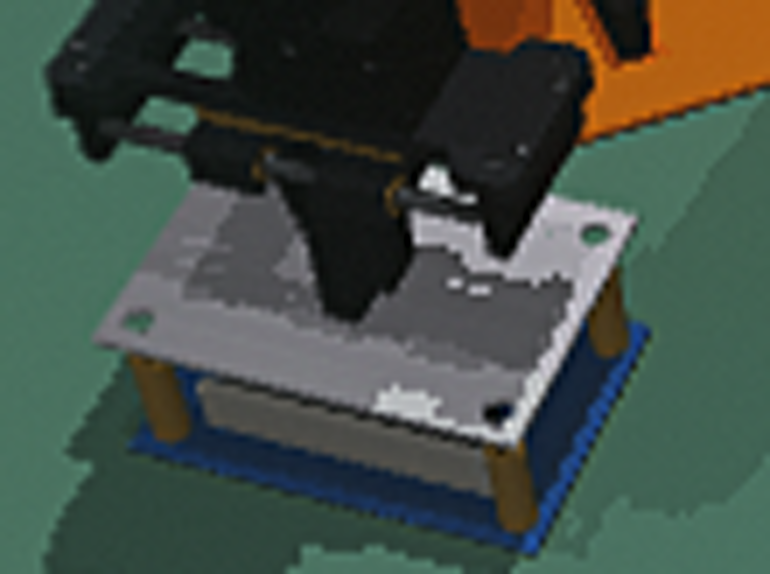

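View pics/w12.png

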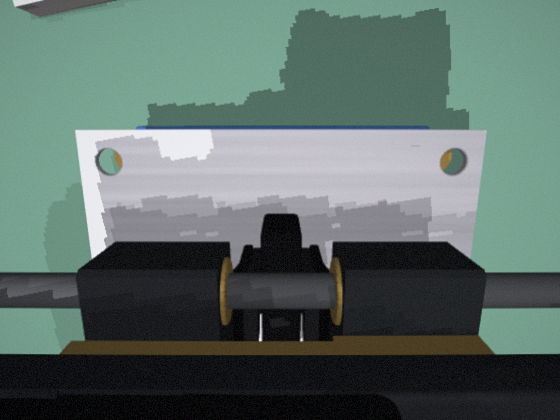

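View pics/t12.png

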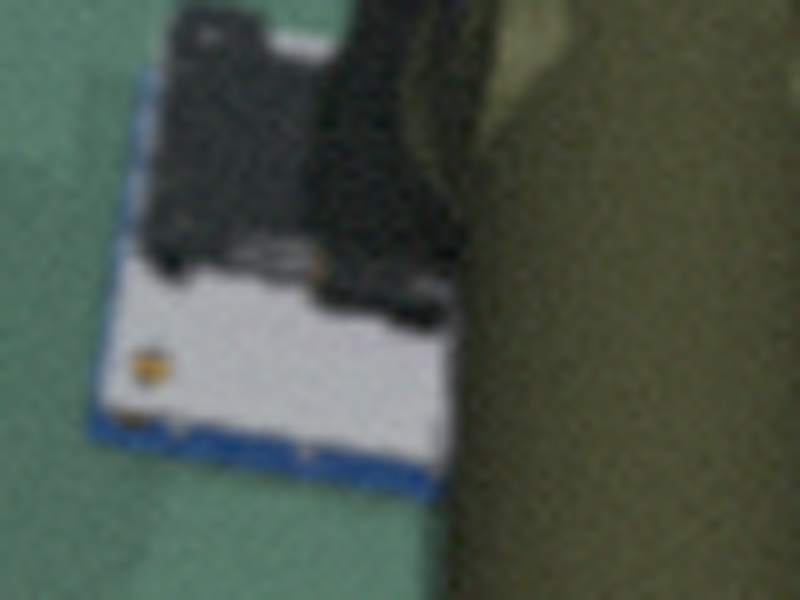

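Run:
```python
from h import *
import pickle
s=pickle.load(open("s12.pkl","rb"));w=pickle.load(open("w12.pkl","rb"));t=pickle.load(open("t12.pkl","rb"))
f=lambda L,o,k:[(o[0]+(a+.5)/k-.5,o[1]+(b+.5)/k-.5) for a,b in L]
st=ctrl.get_state(); zt=st["position"][2]-.188; R=Ro.from_rotvec(st["tool_rot"]).as_matrix()
h=onplane(s,f([(497,412),(138,320),(596,234)],(143,164),7),zt)[:,:2]
hm,ha,r=fit2(P[[0,1,3]],h); print("scene cover",hm,ha,r, "err in tool mm vs scene chassis",R.T@np.r_[hm-[.5755,-.1740],0]*1000, ha+.147)
h0=onplane(t,f([(151,367)],(338,174),10),zt)[0,:2]; q0=np.array([.5743,-.1755])+np.array([[np.cos(-.1481),-np.sin(-.1481)],[np.sin(-.1481),np.cos(-.1481)]])@P[3]
print("top hole3 - thread3 tool mm",R.T@np.r_[h0-q0,0]*1000)
a=cv2.resize(w["pixels"][140:182,85:135],None,fx=7,fy=7,interpolation=cv2.INTER_CUBIC);b=cv2.resize(w["pixels"][140:182,430:480],None,fx=7,fy=7,interpolation=cv2.INTER_CUBIC)
cv2.imwrite("pics/w12h.png",np.hstack([a,b]))
```

```text
scene cover [ 0.57658403 -0.17344628] -0.15031023491548165 [0.45802982 0.15923358 0.53714087] err in tool mm vs scene chassis [ 9.90139818e-01 -7.08055439e-01  4.48023585e-04] -0.003310234915481658
top hole3 - thread3 tool mm [ 1.38931047e-01 -5.53580432e-01  4.36793872e-04]
```

View pics/w12h.png

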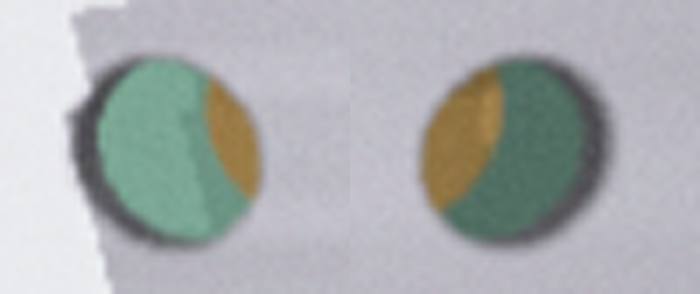

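The two calibrated views put the holes within about 1.5 mm of the threads. The brass seen through both front holes (wrist crop) suggests the plate should move another 1 mm or so along tool +y. I'll make that correction and come down about 3 mm.

Emit:
{"api": "play_rows", "payload": {
  "targets": "0 0.1 0.2 0 0 0 -1; 0 0 0.1 0 0 0 -1; 0 0 0 0 0 0 -1; 0 0 0 0 0 0 -1; 0 0 0 0 0 0 -1"
}}

```text
time: 22.62
position: [0.5736, -0.1763, 0.2569]
tool_rot: [-3.132, 0.233, -0.0]
ft_force: [-0.2, -0.2, -4.3]
grip_width: 0.183
```

Run:
```python
from h import *
import pickle
delta(CH,CA,.256)
w=ctrl.get_image("wrist"); a=cv2.resize(w["pixels"][140:182,85:135],None,fx=7,fy=7,interpolation=cv2.INTER_CUBIC);b=cv2.resize(w["pixels"][140:182,430:480],None,fx=7,fy=7,interpolation=cv2.INTER_CUBIC)
cv2.imwrite("pics/w13h.png",np.hstack([a,b]))
s=ctrl.get_image("scene"); pickle.dump(s,open("s13.pkl","wb")); crop(s,(198,205),110,82,7,"pics/s13.png")
delta(CH,CA,.256); print(ctrl.get_state()["qd"].round(3))
```

```text
t 22.62 pos [ 0.5736 -0.1763  0.2569] shift cm [ 0.04 -0.11  0.09] turn [-0.0007 -0.0001 -0.0001] F [-0.2 -0.2 -4.3] w 0.183
pics/s13.png origin 143 164 scale 7
t 22.73 pos [ 0.5736 -0.1763  0.2569] shift cm [ 0.04 -0.11  0.09] turn [-0.0007 -0.0002 -0.0001] F [ 0.  -1.  -3.3] w 0.18
[-0.     0.003 -0.001 -0.001 -0.    -0.001  0.001]
```

View pics/w13h.png

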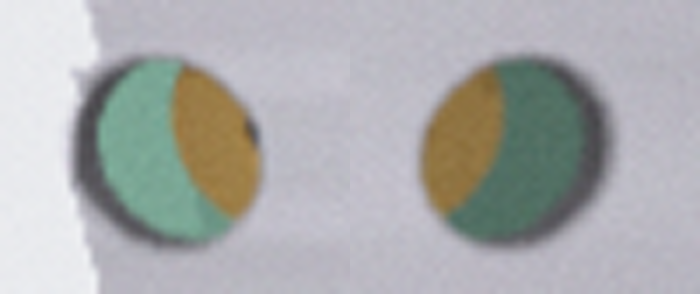

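View pics/s13.png

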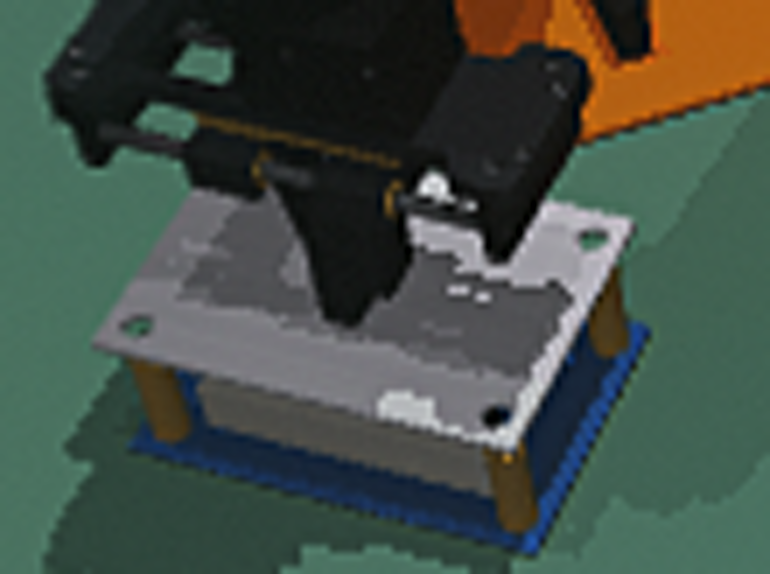

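Brass now shows evenly through both front holes: left edge at crop x≈175, right at x≈505, each about the same distance from its hole rim. The plate is level and still, with a visible gap above the posts. Handing in.

Run:
```python
from h import *
import pickle
s=pickle.load(open("s13.pkl","rb")); st=ctrl.get_state(); R=Ro.from_rotvec(st["tool_rot"]).as_matrix(); zt=st["position"][2]-.188
f=lambda L,o,k:[(o[0]+(a+.5)/k-.5,o[1]+(b+.5)/k-.5) for a,b in L]
h=onplane(s,f([(496,416),(136,324),(594,238)],(143,164),7),zt)[:,:2]
hm,ha,r=fit2(P[[0,1,3]],h); print(R.T@np.r_[hm-[.5755,-.1740],0]*1000,ha+.147)
print(ctrl.close_job())
```

```text
[ 8.36679919e-01  6.08573852e-01 -3.01838249e-04] -0.0025058520679608343
the job is handed in; nothing more can be done
None
```

I pushed the three relays along their lanes until they met the rail, then lifted the aluminium cover by its handle and handed the job in at about 23 s. The cover was held still over the chassis at hand-in. No verdict was reported.

- **Relays:** A wrist picture after the pushes showed them square and in a row, at about x = 22 mm and y = +39, 0 and -43 mm of the chassis. I did not re-measure them afterwards; in a later view, once the plate was over the chassis, they still stood at the rail.
- **Cover:** The arm's measured pose and the depth reading put the underside at about 65 mm, so about 16 mm above the posts. It was level to about 0.003 rad when I measured it just after the lift.
- **Hole alignment:** The last scene-camera check put the cover about 1 mm from the chassis centre, with 0.003 rad of twist. The wrist view showed brass evenly through both front holes. The overhead view saw only one hole, just before the final 1 mm correction, and it was about 0.6 mm off its thread.
- **Disagreements:** The cameras differed by 1–2 mm in absolute position. One early wrist measurement was off by about 7 mm because the arm was still settling, so I threw it out and repeated it.
- **Bystanders:** I kept clear of the glue, cards, stapler and screw tray, but did not re-measure their positions at the end.

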